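# Re-clamp a trinket box with its inlaid lid upward

### The job

The little wooden box stands on end in the slide-jaw clamp with its inlaid lid turned against the fixed jaw. Slide the moving jaw all the way open, tip the box over towards it so that it lies flat on the clamp's bed with the inlaid lid facing up (do not lift it out of the clamp), then slide the jaw back until the box is held snugly by its ends between the two jaws, square and not sticking out sideways past them. Let go, and leave the glue bottle, the dish and the spool where they are.

Things in the scene. Friction and masses are not known exactly. Their poses are not given: they have to be found in the camera images.
- clamp: Steel slide-jaw clamp fixed on the bench. Origin on the bench under its dark bed, which spans x -100 to 105, y -45 to 45 mm and is 20 mm thick. Fixed jaw: the bar at the -x end, x -97 to -75 mm, 80 mm wide in y, top 45 mm above the bench. The moving jaw (50 mm long in x, 80 mm wide, top also 45 mm up) slides towards +x to open.
- jaw (a joint): Travel of the moving jaw in m: the clear opening between the jaws is 0.036 + value; larger is more open, stop at 0.080 (opening 116 mm). It slides with about 4 N of friction and stays where it is left.
- jaw_post (a point): Middle of the dark upright post on the moving jaw, to push or pull it by: 16 mm diameter, from the jaw's top 45 mm above the bench to 90 mm above it. Axes as the clamp's. It stands on the clamp's centre line (y 0), 30 mm behind the moving jaw's inner face: clamp x = -9 mm + jaw travel.
- box_centre (a point): Centre of the loose wooden box, 36 x 60 x 64 mm along its own x, y, z, closed, 0.1 to 0.2 kg. Own +x points out of the inlaid lid (60 x 64 mm, white rosette, brass frame). At the start own z is up (top 84 mm above the bench) and +x faces the fixed jaw. Pushed 50 mm or more above the bed it tips, not slides, and falls over past 30 degrees. Lying lid up, its centre is 38 mm above the bench.
- glue: White glue bottle with a red cap, 48 mm diameter, 120 mm tall, standing loose on the bench; origin at its underside. Bystander.
- dish: White ceramic dish, 100 mm diameter, 35 mm tall, loose on the bench; origin at its underside. Bystander.
- spool: Brass spool, 56 mm diameter, 40 mm tall, standing loose on the bench; origin at its underside. Bystander.
Not all that is in view belongs to the job. Of the things that look like the part that bears box_centre, the larger one is meant.

How it is judged:
On the way, in this order (a step that is already met when the one before it is completed fails the run):
1. the moving jaw has been slid all the way open (within 8 mm of its stop) (value of joint jaw above 0.072 m), for 0.1 s.
2. the box lies on the bed between the jaws with its inlaid lid up (angle between box_centre's own x axis and vertical below 0.12 rad and z of box_centre in the frame of clamp between 0.033 and 0.043 m and x of box_centre in the frame of clamp between -0.055 and 0.02 m and y of box_centre in the frame of clamp between -0.03 and 0.03 m), for 0.2 s.
At the end, for the whole second after the job is handed in: Box flat on the bed, lid up and square to the jaws within 0.06 rad, against the fixed jaw (centre 28 to 36 mm from its face), within 15 mm of the clamp's centre line; moving jaw closed on it, at most 1.5 mm of play (joint 0.025 to 0.0295) (angle between box_centre's own x axis and vertical below 0.06 rad and angle between the z axis of box_centre and the x axis of clamp, either way round below 0.06 rad and x of box_centre in the frame of clamp between -0.047 and -0.039 m and y of box_centre in the frame of clamp between -0.015 and 0.015 m and z of box_centre in the frame of clamp between 0.034 and 0.042 m and value of joint jaw between 0.025 and 0.0295 m); the robot touches nothing.
It fails at once if the box is lifted out of the clamp (centre more than 90 mm above the bench) (height (world z) of box_centre above 0.09 m).
It fails at once if the box falls off the clamp (height (world z) of box_centre below 0.032 m).
It fails at once if a bystander is moved more than 20 mm (distance of any of glue, dish, spool from where it was at the start of the episode above 0.02 m).
It also fails if it takes over 48 s, if anything falls off the work surface, if the arm or the gripper's body presses on something with over 40 N, if the wrist force passes 120 N, or if a joint passes its speed limit or range.

### The arm

A 7-joint arm with a two-finger parallel gripper is mounted at the origin on the work surface. World frame = base frame: x ahead of the robot, y to its left, z up, the work surface at z = 0. Lengths are in m, angles in rad, forces in N, time in s.
With the tool pointing down it reaches from about 0.425 to 0.925 m from the base axis. Payload 6.8 kg.
Tool frame: the origin (TCP) lies on the front face of the gripper's body, between the roots of the fingers; the fingertips stand 73 mm ahead of it and the grasp point (between the pads) lies 54 mm ahead of it; z points along the fingers, y is the direction in which the jaws open and shut (so a half turn about z gives the same grasp; the last joint's range is limited). The gripper opens to 85 mm and grips with 20 to 120 N. Pads are 22 mm wide; open, the fingers measure 114 mm over their backs; the gripper's body (76 mm by 85 mm) begins 54 mm behind the grasp point. The pads swing forward as they close: fully open they stand 13 mm farther back than shut.
Start: joints at [-1.356, 0.477, 0.022, 1.555, -0.011, 1.109, -0.083], TCP at [0.214, 0.64, 0.304] pointing down, gripper open.
Joint ranges: [-2.96, 2.96], [-0.34, 2.1], [-1.41, 1.46], [0.24, 2.44], [-1.37, 4.51], [0.17, 1.92], [-2.96, 2.96]. Speed limits (rad/s): [2.39, 2.39, 3.14, 3.14, 3.14, 3.14, 3.14].

### API

Orientations are given as a rotation vector (axis times angle).
In Python, from bench import * gives the robot as it stands.
- The arm moves only by the tool jog_arm, never from a script. Its argument "plan" is a list of rows, each a list of 2 entries, a list of its own where there are three numbers: the shift along the world's x, y, z in cm, then the turn about the world's z in rad. In form: [[[tx, ty, tz], twist], ...]. A call has 1 to 12 rows; each row shifts and turns the commanded pose from where the row before left it; what a row does not reach is not made up. A row lasts 1/10 s, in which the tool goes at most 50 mm and 8.59 degrees, less where a joint would pass 70% of its speed; a pose out of reach is approached as far as the arm can. A call is refused whole if a number of a shift passes 5 or a number of a turn 0.15, either way. A call with a gripper value outside its range is refused whole. "hand" is the finger opening in cm, from 0 to 8.54, set as the call begins (left out, the last holds). The fingers move at their own pace and stop on an object; "grip_force" is the grip in N (left out, the last holds). Time passes only in rows, so rows that do not move let the fingers close. It gives the time, the measured TCP pose, the force and the opening at its end, in the units of the state.
- get_obs(): the state, without advancing time (a new reading comes with each control period).
- grab_frame(name): name is "scene" or "top"; returns the picture (400x640x3 uint8, red, green, blue); there is no depth.
- get_calibration(name): a dict with "intrinsics" (3x3 intrinsics, pixels), "xyz" and "orientation" of the camera in the world. Camera axes: x right, y down, z forward; pixel columns grow to the right and rows downward; lengths in m; the calibration is good to about 2 mm. A picture is of the moment at which its call begins. get_calibration takes no time and is no camera call.
- hand_in(): hands the job in, once; it reports no verdict.
The state is a dict: "clock": time; "joints": joint angles; "qvel": joint speeds; "tau": joint torques, N m; "tcp_pos": TCP position; "orientation": TCP orientation; "contact_force": force on the tool from outside, world axes, zero at the start; "moment": the same for the moment, N m; "grip_width": finger opening in m.
Only numpy, scipy, OpenCV 4.12 (cv2) and the standard library are available. Lean on these libraries where they do the work, as an engineer would, in place of code of your own. Each camera call takes 0.05 s, during which the arm holds its last target. There are 200 camera calls.

## Working session

There is one attempt and no reset: what is moved stays moved. The work goes in short steps, Python scripts to look and compute and a tool call to move; the robot and the scene stay as the last step left them, time stands still between calls to the robot, and variables do not carry over. Pictures are saved under pics/ and viewed, about 8 in all and at most 12, crops included, and the job is handed in when it is done.

Besides the shell and the picture viewer there is one more tool, called after "Call:" as a command line: name --argument value ..., lists and objects as JSON in quotes. jog_arm: Moves the arm, as the interface text tells. Its arguments: {"type":"object","properties":{"plan":{"type":"array","items":{"type":"array"}},"hand":{"type":"number"},"grip_force":{"type":"number"}},"required":["plan"]}

```bash
mkdir -p pics
cat > h.py <<'E'
from bench import *
import numpy as np, cv2
from scipy.spatial.transform import Rotation as R
def cam(n):
    c=get_calibration(n); o=np.array(c["orientation"]); 
    M=R.from_rotvec(o).as_matrix() if o.size==3 else o
    return np.array(c["intrinsics"]),np.array(c["xyz"]),M
def ray(n,u,v,z):
    K,p,M=cam(n); d=M@np.linalg.solve(K,[u,v,1.]); return p+d*(z-p[2])/d[2]
def proj(n,P):
    K,p,M=cam(n); q=K@(M.T@(np.array(P)-p)); return q[:2]/q[2]
def snap(n,f):
    im=np.array(grab_frame(n)); cv2.imwrite("pics/"+f,im[:,:,::-1]); return im
E
python3 - <<'E'
from h import *
snap("top","t0.png");snap("scene","s0.png")
for n in("top","scene"):print(get_calibration(n))
print(get_obs())
E
```

```text
{'intrinsics': array([[446.3093371 ,   0.        , 318.76415551],
       [  0.        , 446.3093371 , 194.48834263],
       [  0.        ,   0.        ,   1.        ]]), 'xyz': array([ 0.31931127, -0.00432934,  1.37422269]), 'orientation': array([-2.11929034,  2.15054407, -0.14293236])}
{'intrinsics': array([[417.36786312,   0.        , 323.69444207],
       [  0.        , 417.36786312, 196.30727247],
       [  0.        ,   0.        ,   1.        ]]), 'xyz': array([1.1298798 , 0.2438037 , 0.78167275]), 'orientation': array([-1.46066922, -2.13347398,  0.83496666])}
{'clock': 0.1, 'joints': array([-1.35609372,  0.47775058,  0.02234274,  1.55633002, -0.01150186,
        1.10930328, -0.08310989]), 'qvel': array([-0.00205291, -0.00126245,  0.00062508, -0.00353067,  0.00124062,
       -0.00139677,  0.00032813]), 'tau': array([ 3.93156050e-03, -5.97762823e+01,  1.61318455e+00, -2.81956923e+01,
        1.28337799e-02,  5.02422190e-03, -1.18548405e-05]), 'tcp_pos': array([0.21399968, 0.6397512 , 0.30301014]), 'orientation': array([-5.04819899e-01, -3.10061689e+00,  2.60185604e-03]), 'contact_force': array([-0.28853637, -0.23799971, -0.74559735]), 'moment': array([ 0.02421745, -0.02100661, -0.00866875]), 'grip_width': 0.08515744202126532}
```

View pics/t0.png

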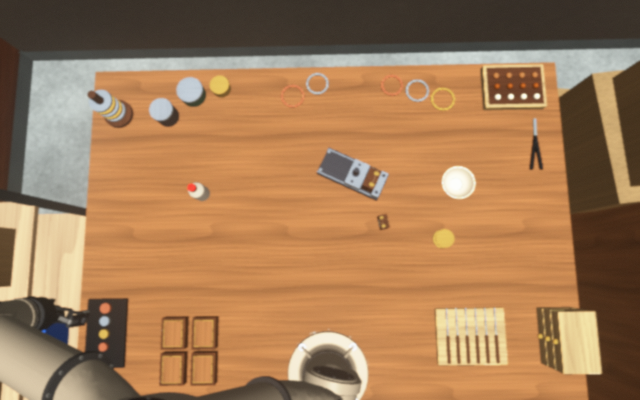

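View pics/s0.png

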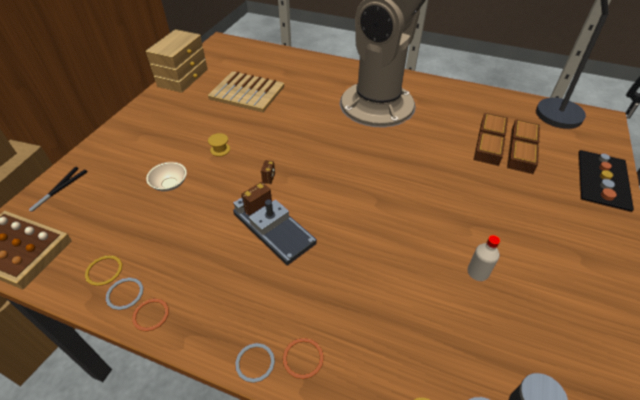

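The top view shows the clamp around (353,173), with the box at its right end (375,180) and the post at (356,172). The decoy is at (383,222), bottle (197,190), dish (459,182) and spool (444,238). I'll zoom in on the clamp next.

Run:
```python
from h import *
a=cv2.imread("pics/t0.png")[140:235,305:400]; b=cv2.imread("pics/s0.png")[150:270,225:325]
f=lambda x:cv2.resize(x,(400,int(400*x.shape[0]/x.shape[1])),interpolation=cv2.INTER_CUBIC)
A,B=f(a),f(b);h=max(len(A),len(B));c=np.zeros((h,800,3),np.uint8);c[:len(A),:400]=A;c[:len(B),400:]=B
cv2.imwrite("pics/z0.png",c)
K,p,M=cam("top");print(M)
for u,v in[(383,222),(375,180),(356,172),(353,173)]:print(ray("top",u,v,.05))
```

```text
[[-0.01325212 -0.98852592  0.15046892]
 [-0.99974431  0.01585636  0.01612091]
 [-0.01832183 -0.15021681 -0.98848329]]
[ 0.43530392 -0.17216586  0.05      ]
[ 0.56227084 -0.15256307  0.05      ]
[ 0.58777342 -0.09610337  0.05      ]
[ 0.58485038 -0.08697961  0.05      ]
```

View pics/z0.png

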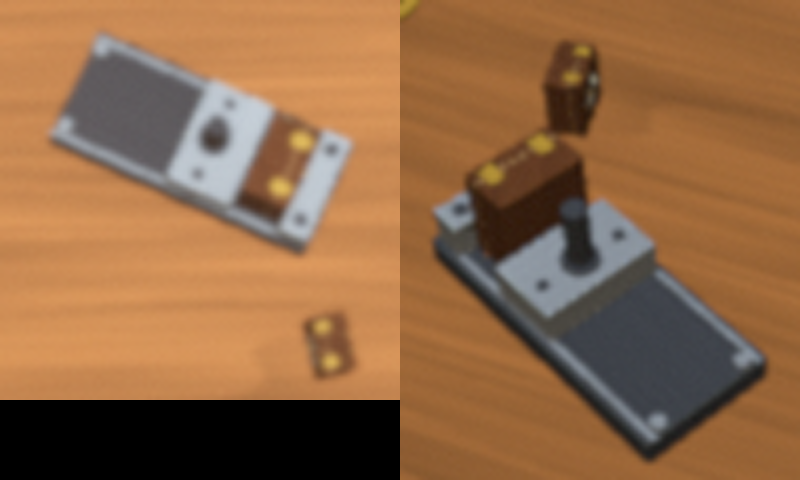

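The zoom shows the clamp's opening direction (+x) runs up and left in the top view. The post top is at about (356,170), the box's hinge edge faces up, and the lid faces the fixed jaw. Next I'll fit the clamp pose from corners.

```bash
cat >> h.py <<'E'
def toW(P,c):
    x,y,th=c; P=np.atleast_2d(P); s,k=np.sin(th),np.cos(th)
    return np.c_[x+k*P[:,0]-s*P[:,1], y+s*P[:,0]+k*P[:,1], P[:,2]]
E
python3 - <<'E'
from h import *
from scipy.optimize import least_squares
s=400/95
T=lambda u,v:(305+u/s,140+v/s); S=lambda u,v:(225+(u-400)/4,150+v/4)
# clamp +x -> image left = world +y ; corners (clamp coords, camera, pixel)
L=[((.105,-.045,.02),"top",T(98,33)),((.105,.045,.02),"top",T(50,138)),
((-.009,0,.09),"top",T(215,128)),((-.075-.022,-.04,.045),"top",T(353,140)),((-.097,.04,.045),"top",T(303,246)),
((.105,-.045,0),"scene",S(650,460)),((.105,.045,.02),"scene",S(765,360)),((-.009,0,.09),"scene",S(573,204)),((.011,-.04,.045),"scene",S(549,318)),((.011,.04,.045),"scene",S(655,243))]
f=lambda c:np.concatenate([proj(n,toW(P,c)[0])-q for P,n,q in L])
r=least_squares(f,[.58,-.09,1.3]);print(r.x,r.fun.reshape(-1,2).round(1))
c=r.x;np.save("c.npy",c)
print("post",toW([-.009,0,.09],c),"x axis",np.cos(c[2]),np.sin(c[2]))
# box top corners front
for q in[(265,103),(320,120),(238,205),(280,220)]:print(q,ray("top",*T(*q),.084))
print(toW([[-.075,0,.084],[-.057,0,.084],[-.039,0,.084]],c))
o=get_obs();print(R.from_rotvec(o["orientation"]).as_matrix().round(3))
for n,u,v in[("glue",197,192),("dish",459,182),("spool",444,238)]:print(n,ray("top",u,v,.03))
E
```

```text
[ 0.58778378 -0.08678103  1.11925539] [[-0.6 -0.6]
 [-1.5  0.1]
 [ 0.4  0.2]
 [-1.3  0.6]
 [-0.2 -0.8]
 [-0.5  1.4]
 [ 0.8 -1.2]
 [-0.5 -0.1]
 [-1.3 -1.4]
 [-0.5 -0.8]]
post [[ 0.5838566  -0.09487901  0.09      ]] x axis 0.4363525472179732 0.8997757801454686
(265, 103) [ 0.6029308  -0.12947696  0.084     ]
(320, 120) [ 0.59012818 -0.16748005  0.084     ]
(238, 205) [ 0.53086668 -0.10860157  0.084     ]
(280, 220) [ 0.51985238 -0.13739052  0.084     ]
[[ 0.55505733 -0.15426421  0.084     ]
 [ 0.56291168 -0.13806824  0.084     ]
 [ 0.57076603 -0.12187228  0.084     ]]
[[-0.948  0.317 -0.   ]
 [ 0.317  0.948 -0.002]
 [-0.    -0.002 -1.   ]]
glue [0.53763209 0.39072038 0.03      ]
dish [ 0.55551258 -0.40955613  0.03      ]
spool [ 0.38647353 -0.35478002  0.03      ]
```

Call:
jog_arm --plan '[[[1.85,-3.7,0],-0.085],[[1.85,-3.7,0],-0.085],[[1.85,-3.7,0],-0.085],[[1.85,-3.7,0],-0.085],[[1.85,-3.7,0],-0.085],[[1.85,-3.7,0],-0.085],[[1.85,-3.7,0],-0.085],[[1.85,-3.7,0],-0.085],[[1.85,-3.7,0],-0.085],[[1.85,-3.7,0],-0.085]]' --hand 6

```text
clock: 1.1
tcp_pos: [0.3994, 0.2684, 0.3038]
orientation: [-1.743, -2.614, 0.0]
contact_force: [1.2, 0.7, 0.5]
grip_width: 0.0601
```

Call:
jog_arm --plan '[[[1.85,-3.7,0],-0.085],[[1.85,-3.7,0],-0.085],[[1.85,-3.7,0],-0.085],[[1.85,-3.7,0],-0.085],[[1.85,-3.7,-1],-0.085],[[1.85,-3.7,-1],-0.085],[[1.85,-3.7,-2],-0.085],[[1.85,-3.7,-2],-0.085],[[1.85,-3.7,-2],-0.085],[[1.85,-3.2,-2],-0.085],[[0,0,0],0],[[0,0,0],0]]'

```text
clock: 2.3
tcp_pos: [0.5837, -0.0956, 0.2029]
orientation: [-2.663, -1.665, 0.003]
contact_force: [0.7, 0.9, 0.6]
grip_width: 0.06
```

Call:
jog_arm --plan '[[[0,0,-2.5],0],[[0,0,-2.5],0],[[0,0,-1.5],0],[[0,0,-1],0],[[0,0,0],0],[[0,0,0],0]]'

```text
clock: 2.9
tcp_pos: [0.5845, -0.0947, 0.1296]
orientation: [2.662, 1.667, 0.001]
contact_force: [1.0, 0.7, -0.1]
grip_width: 0.0602
```

Call:
jog_arm --plan '[[[0,0,0],0],[[0,0,0],0],[[0,0,0],0],[[0,0,0],0],[[0,0,0],0],[[0,0,0],0],[[0,0,0],0],[[0,0,0],0]]' --hand 1 --grip_force 25

```text
clock: 3.7
tcp_pos: [0.5851, -0.0952, 0.1296]
orientation: [2.662, 1.666, 0.003]
contact_force: [3.9, -1.6, 4.7]
grip_width: 0.0153
```

Call:
jog_arm --plan '[[[0.34,0.7,0],0],[[0.34,0.7,0],0],[[0.34,0.7,0],0],[[0.34,0.7,0],0],[[0.34,0.7,0],0],[[0.34,0.7,0],0],[[0.34,0.7,0],0],[[0.34,0.7,0],0],[[0.34,0.7,0],0],[[0.34,0.7,0],0],[[0,0,0],0],[[0,0,0],0]]'

```text
clock: 4.9
tcp_pos: [0.6186, -0.0256, 0.1296]
orientation: [2.662, 1.666, 0.001]
contact_force: [2.8, -2.0, 7.1]
grip_width: 0.015
```

Run:
```python
from h import *
a=snap("top","t1.png")[120:215,305:400,::-1]; b=snap("scene","s1.png")[150:270,225:325,::-1]
f=lambda x:cv2.resize(x,(400,int(400*x.shape[0]/x.shape[1])),interpolation=cv2.INTER_CUBIC)
A,B=f(a),f(b);c=np.zeros((480,800,3),np.uint8);c[:len(A),:400]=A;c[:len(B),400:]=B
cv2.imwrite("pics/z1.png",c)
```

```text
(no output)
```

View pics/z1.png

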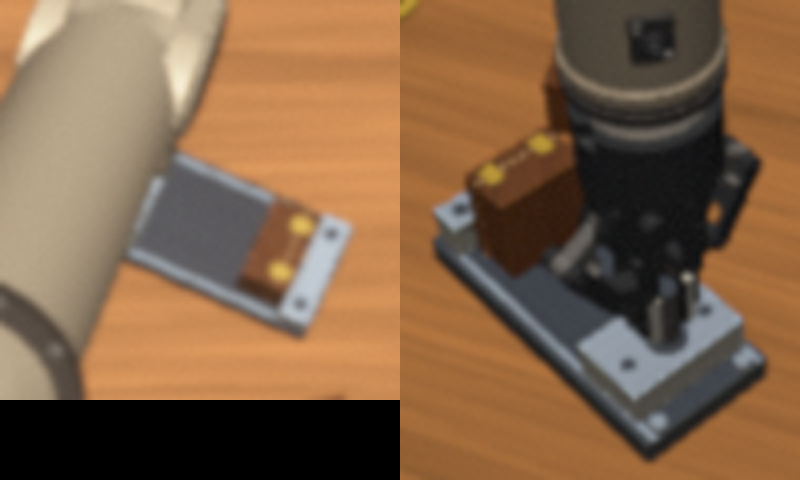

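The jaw is open, with the box still upright at the fixed jaw and the post gripped. I'll nudge it a few more mm to feel for the stop.

Call:
jog_arm --plan '[[[0.1,0.2,0],0],[[0.1,0.2,0],0],[[0,0,0],0],[[0,0,0],0],[[0,0,0],0]]'

```text
clock: 5.5
tcp_pos: [0.6189, -0.0253, 0.1295]
orientation: [2.663, 1.661, -0.006]
contact_force: [-2.6, -10.2, 10.5]
grip_width: 0.0154
```

Call:
jog_arm --plan '[[[-0.1,-0.2,0],0],[[0,0,0],0],[[0,0,0],0],[[0,0,0],0],[[0,0,0],0],[[0,0,2],0],[[0,0,2],0],[[0,0,2],0],[[0,0,1],0],[[0,0,0],0]]' --hand 4

```text
clock: 6.5
tcp_pos: [0.6198, -0.0228, 0.2002]
orientation: [2.662, 1.667, 0.004]
contact_force: [0.3, 0.2, -0.8]
grip_width: 0.0398
```

Call:
jog_arm --plan '[[[-1.2,-2.4,0],0],[[-1.2,-2.4,0],0],[[-1.2,-2.4,0],0],[[-1.2,-2.4,0],0],[[-1.2,-2.4,0],0],[[-1.2,-2.4,0],0],[[0,0,0],0],[[0,0,0],0],[[0,0,0],0]]' --hand 0

```text
clock: 7.4
tcp_pos: [0.5475, -0.1656, 0.1983]
orientation: [-2.661, -1.669, 0.0]
contact_force: [0.5, -0.6, -0.3]
grip_width: 0.0002
```

Call:
jog_arm --plan '[[[-0.2,-0.85,0],0],[[0,0,-1.5],0],[[0,0,-1.5],0],[[0,0,-1.5],0],[[0,0,-1.2],0],[[0,0,0],0],[[0,0,0],0]]'

```text
clock: 8.1
tcp_pos: [0.545, -0.1755, 0.1415]
orientation: [-2.663, -1.667, 0.001]
contact_force: [0.1, -0.3, -0.0]
grip_width: 0.0
```

Call:
jog_arm --plan '[[[0.2,0.41,0],0],[[0.2,0.41,0],0],[[0.2,0.41,0],0],[[0.2,0.41,0],0],[[0.2,0.41,0],0],[[0.2,0.41,0],0],[[0.2,0.41,0],0],[[0.2,0.41,0],0]]'

```text
clock: 8.9
tcp_pos: [0.5613, -0.142, 0.1419]
orientation: [-2.662, -1.667, -0.0]
contact_force: [-0.0, -0.7, -1.3]
grip_width: -0.0002
```

Call:
jog_arm --plan '[[[0.2,0.41,0],0],[[0.2,0.41,0],0],[[0.2,0.41,0],0],[[0,0,0],0],[[0,0,0],0]]'

```text
clock: 9.4
tcp_pos: [0.5671, -0.1302, 0.1419]
orientation: [2.662, 1.667, -0.0]
contact_force: [-0.1, 0.1, 0.3]
grip_width: -0.0001
```

Run:
```python
from h import *
a=snap("top","t2.png")[120:215,305:400,::-1]; b=snap("scene","s2.png")[150:270,225:325,::-1]
f=lambda x:cv2.resize(x,(400,int(400*x.shape[0]/x.shape[1])),interpolation=cv2.INTER_CUBIC)
A,B=f(a),f(b);c=np.zeros((480,800,3),np.uint8);c[:len(A),:400]=A;c[:len(B),400:]=B
cv2.imwrite("pics/z2.png",c)
```

```text
(no output)
```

View pics/z2.png

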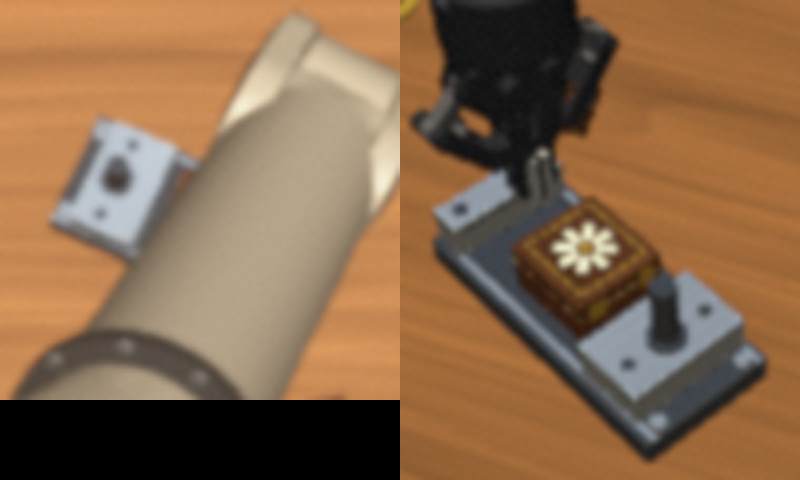

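The box has tipped and lies flat with its rosette lid up, in front of the opened jaw (rosette at about (271,212) in the scene view). Next I'll go back to the post.

Call:
jog_arm --plan '[[[0,0,2],0],[[0,0,2],0],[[0,0,2],0],[[1.3,2.65,0],0],[[1.3,2.65,0],0],[[1.3,2.65,0],0],[[1.3,2.65,0],0],[[0,0,0],0],[[0,0,0],0]]' --hand 6

```text
clock: 10.4
tcp_pos: [0.6191, -0.024, 0.2017]
orientation: [2.662, 1.669, -0.001]
contact_force: [-0.2, -1.2, -0.2]
grip_width: 0.0598
```

Run:
```python
from h import *
c=np.load("c.npy");w=ray("scene",271.25,212,.056);d=w[:2]-c[:2];k,s=np.cos(c[2]),np.sin(c[2])
print("box clamp xy",k*d[0]+s*d[1],-s*d[0]+k*d[1],get_obs()["tcp_pos"])
```

```text
box clamp xy -0.0028267270614319518 0.0015246830641472272 [ 0.61906916 -0.02397601  0.20169773]
```

Call:
jog_arm --plan '[[[0,0,-2],0],[[0,0,-2],0],[[0,0,-2],0],[[0,0,-1.2],0],[[0,0,0],0]]'

```text
clock: 10.9
tcp_pos: [0.6177, -0.0255, 0.1285]
orientation: [-2.663, -1.664, 0.005]
contact_force: [-1.2, 0.3, 0.2]
grip_width: 0.0595
```

Call:
jog_arm --plan '[[[0,0,0],0],[[0,0,0],0],[[0,0,0],0],[[0,0,0],0],[[0,0,0],0],[[0,0,0],0],[[0,0,0],0],[[0,0,0],0]]' --hand 1 --grip_force 25

```text
clock: 11.7
tcp_pos: [0.6194, -0.0243, 0.1309]
orientation: [2.663, 1.667, 0.002]
contact_force: [-2.0, 0.4, 6.6]
grip_width: 0.0155
```

Call:
jog_arm --plan '[[[-0.175,-0.36,0],0],[[-0.175,-0.36,0],0],[[-0.175,-0.36,0],0],[[-0.175,-0.36,0],0],[[-0.175,-0.36,0],0],[[-0.175,-0.36,0],0],[[-0.175,-0.36,0],0],[[-0.175,-0.36,0],0],[[-0.175,-0.36,0],0],[[-0.175,-0.36,0],0],[[0,0,0],0],[[0,0,0],0]]'

```text
clock: 12.9
tcp_pos: [0.6024, -0.0595, 0.1309]
orientation: [-2.662, -1.668, -0.004]
contact_force: [-0.1, 3.4, 6.4]
grip_width: 0.0153
```

Call:
jog_arm --plan '[[[-0.09,-0.18,0],0],[[-0.09,-0.18,0],0],[[-0.09,-0.18,0],0],[[-0.09,-0.18,0],0],[[-0.09,-0.18,0],0],[[0,0,0],0]]'

```text
clock: 13.5
tcp_pos: [0.5983, -0.0681, 0.1309]
orientation: [-2.662, -1.668, -0.005]
contact_force: [1.6, 3.5, 5.2]
grip_width: 0.0151
```

Call:
jog_arm --plan '[[[-0.04,-0.09,0],0],[[-0.04,-0.09,0],0],[[-0.04,-0.09,0],0],[[-0.04,-0.09,0],0],[[0,0,0],0],[[0,0,0],0]]'

```text
clock: 14.1
tcp_pos: [0.5968, -0.0713, 0.1309]
orientation: [-2.661, -1.669, -0.005]
contact_force: [0.2, 4.4, 6.6]
grip_width: 0.0152
```

Call:
jog_arm --plan '[[[-0.04,-0.09,0],0],[[-0.04,-0.09,0],0],[[0,0,0],0],[[0,0,0],0]]'

```text
clock: 14.5
tcp_pos: [0.5967, -0.0714, 0.1309]
orientation: [-2.659, -1.67, -0.008]
contact_force: [2.5, 8.7, 5.6]
grip_width: 0.0149
```

Call:
jog_arm --plan '[[[-0.04,-0.09,0],0],[[-0.04,-0.09,0],0],[[0,0,0],0],[[0,0,0],0]]'

```text
clock: 14.9
tcp_pos: [0.5966, -0.0716, 0.1309]
orientation: [-2.657, -1.671, -0.01]
contact_force: [4.2, 12.5, 4.6]
grip_width: 0.0154
```

The jaw stalls 52 mm from the stop and the force is rising, so it is closed on the box. I'll press a little more, relax, release and lift away.

Call:
jog_arm --plan '[[[-0.08,-0.18,0],0],[[-0.08,-0.18,0],0],[[0,0,0],0],[[0,0,0],0],[[0.23,0.5,0],0],[[0,0,0],0]]'

```text
clock: 15.5
tcp_pos: [0.5967, -0.0714, 0.1309]
orientation: [-2.659, -1.671, -0.007]
contact_force: [2.1, 9.4, 6.1]
grip_width: 0.0153
```

Call:
jog_arm --plan '[[[0,0,0],0],[[0,0,0],0],[[0,0,0],0],[[0,0,0],0],[[0,0,2],0],[[0,0,2.5],0],[[0,0,3],0],[[0,0,4],0]]' --hand 5

```text
clock: 16.3
tcp_pos: [0.5935, -0.0752, 0.2447]
orientation: [-2.662, -1.666, 0.005]
contact_force: [0.6, 0.7, 0.2]
grip_width: 0.0497
```

Call:
jog_arm --plan '[[[-2,4.5,1],0],[[-2,4.5,1],0],[[-2,4.5,0],0],[[-2,4.5,0],0],[[-2,4.5,0],0],[[-2,4.5,0],0],[[0,4.5,0],0],[[0,4.5,0],0],[[0,0,0],0],[[0,0,0],0]]'

```text
clock: 17.3
tcp_pos: [0.4746, 0.2851, 0.2644]
orientation: [2.66, 1.669, -0.001]
contact_force: [-0.6, -0.4, -0.3]
grip_width: 0.0501
```

Run:
```python
from h import *
a=snap("top","t3.png")[140:235,305:400,::-1]; b=snap("scene","s3.png")[150:270,225:325,::-1]
f=lambda x:cv2.resize(x,(400,int(400*x.shape[0]/x.shape[1])),interpolation=cv2.INTER_CUBIC)
A,B=f(a),f(b);c=np.zeros((480,800,3),np.uint8);c[:len(A),:400]=A;c[:len(B),400:]=B
cv2.imwrite("pics/z3.png",c)
a=cv2.imread("pics/t0.png").astype(int);b=cv2.imread("pics/t3.png").astype(int)
for u,v in[(197,192),(459,182),(444,238)]:print(abs(a-b)[v-18:v+18,u-18:u+18].max())
print(get_obs())
```

```text
162
5
5
{'clock': 17.4, 'joints': array([-1.1238064 ,  0.36030043,  0.59668286,  1.92125227, -0.2480092 ,
        0.93386883, -0.86212295]), 'qvel': array([ 0.01057733, -0.00711822,  0.00757524,  0.0042937 , -0.00331097,
       -0.00033135, -0.000731  ]), 'tau': array([-1.16031568e+00, -4.12033081e+01,  5.90600029e+00, -2.48538673e+01,
       -6.11322722e-02, -1.42279768e-02, -3.56748942e-04]), 'tcp_pos': array([0.47509788, 0.28277779, 0.26464992]), 'orientation': array([ 2.66387987e+00,  1.66387913e+00, -1.09687302e-03]), 'contact_force': array([-0.25764095, -1.28272385,  0.39539601]), 'moment': array([-0.00763051,  0.03846591, -0.00440517]), 'grip_width': 0.04998687419402742}
```

View pics/z3.png

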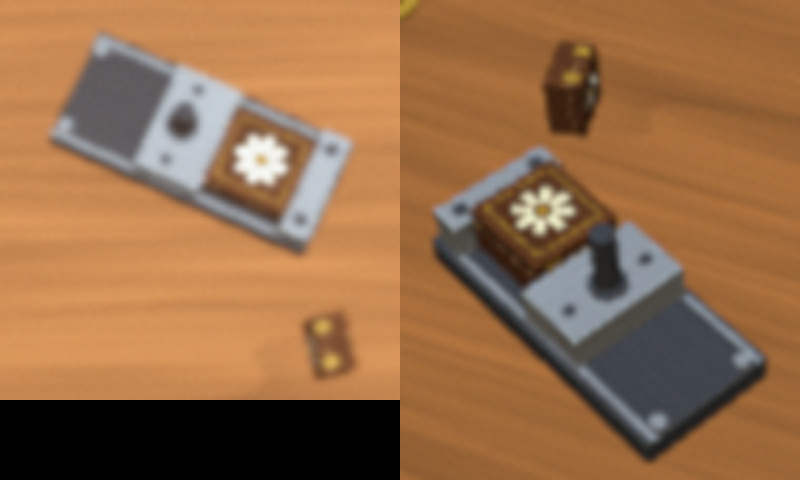

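The box sits lid up between the jaws and looks square and centred (rosette at (261,160) in the crop). One last numeric check before handing in; the large change at the glue bottle is probably the arm covering it.

Run:
```python
from h import *
c=np.load("c.npy");k,s=np.cos(c[2]),np.sin(c[2]);S=400/95
def cl(w):d=w[:2]-c[:2];return (np.array([k*d[0]+s*d[1],-s*d[0]+k*d[1]])*1e3).round(1)
T=lambda u,v:(305+u/S,140+v/S)
print("box",cl(ray("top",*T(261,160),.056)),cl(ray("scene",225+143/4,150+210/4,.056)))
print("post x-> jaw",cl(ray("top",*T(184,118),.09))+[9,0],cl(ray("scene",225+202/4,150+229/4,.09))+[9,0])
a=cv2.imread("pics/s0.png").astype(int);b=cv2.imread("pics/s3.png").astype(int)
print("glue scene diff",abs(a-b)[230:285,462:505].max())
im=cv2.imread("pics/t3.png");m=(im.min(2)<0)
g=cv2.imread("pics/s3.png");hsv=cv2.cvtColor(g,cv2.COLOR_BGR2HSV)
for f in("s0","s3"):
    h=cv2.cvtColor(cv2.imread(f"pics/{f}.png"),cv2.COLOR_BGR2HSV)[225:260,470:510]
    m=((h[...,0]<6)|(h[...,0]>174))&(h[...,1]>200)&(h[...,2]>150);print(f,m.sum(),np.argwhere(m).mean(0))
```

```text
box [-46.    0.1] [-42.7   1.7]
post x-> jaw [23.9  2.6] [26.7  0.9]
glue scene diff 10
s0 75 [14.34666667 23.89333333]
s3 76 [14.31578947 23.94736842]
```

```bash
python3 -c "
from h import *
print(hand_in())"
```

```text
the job is handed in; nothing more can be done
None
```

The box now lies flat on the clamp's bed with the inlaid lid up, held by its ends between the two jaws. The job is handed in; no verdict is reported. The clock read about 17.4 s at the last check.

**What I did:** I gripped the post and pulled the jaw to its stop. Then I tipped the box over by pushing high on its lid side with closed fingers. I gripped the post again and pushed the jaw back until it stalled on the box at about 12 N, then let go and moved clear.

**Last checks:**
- **Jaw:** arm travel from the stop puts it at about 27.8 mm, inside the required 25 to 29.5 mm. The pictures gave 26.7 mm (scene) and 23.9 mm (top). The top reading falls just below that range, but it is within a pixel or so (about 3 mm each). The stall and arm travel agree with each other, so I relied on those.
- **Box:** its centre is at clamp x of about -43 mm (scene) or -46 mm (top), within the required -47 to -39 mm. It is within 2 mm of the centre line. It looks square and flat, but I judged that by eye rather than measuring the angle.
- **Bystanders:** the dish and spool look unchanged in the top view. The glue bottle's area in the top view had changed, probably because the arm was covering it. The scene view shows the bottle has not moved.
- **Robot:** the arm is clear, with no contact force beyond sensor noise.

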